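# Press a label holder home in a vial tray and keep it pressed

## Robot

A 7-joint arm with a two-finger parallel gripper is mounted at the origin on the work surface. World frame = base frame: x ahead of the robot, y to its left, z up, the work surface at z = 0. Lengths are in m, angles in rad, forces in N, time in s.
With the tool pointing down it reaches from about 0.425 to 0.875 m from the base axis. Payload 4.7 kg.
Tool frame: the origin (TCP) lies on the centre line of the jaws, within the pads' length; the fingertips stand 11 mm ahead of it and the grasp point (between the pads) lies 8 mm behind it (tip_extent is the distance from the TCP to the fingertips, in m); z points along the fingers, y is the line along which they close (so a half turn about z gives the same grasp; the last joint's range is limited). The gripper opens to 85 mm and grips with 20 to 120 N. Pads are 22 mm wide; open, the fingers measure 114 mm over their backs; the gripper's body (76 mm by 85 mm) begins 54 mm behind the grasp point. The pads swing forward as they close: fully open they stand 13 mm farther back than shut.
Start: joints at [1.144, 0.321, -0.07, 1.45, 0.023, 1.371, -0.057], TCP at [0.277, -0.588, 0.242] pointing down, gripper open.
Joint ranges: [-2.86, 2.86], [-0.3, 2.09], [-1.38, 1.24], [0.06, 2.45], [-1.56, 4.7], [0.09, 2.05], [-2.69, 2.69]. Speed limits (rad/s): [2.57, 2.57, 3.14, 3.14, 3.14, 3.14, 3.14].

## Interface

Orientations are given as a unit quaternion [x, y, z, w].
In Python, from workcell import * gives the robot as it stands. Calls block until the motion is done:
- reach(position, orientation): joint-space move of the TCP to a pose.
- servo_line(position, orientation=None, max_speed=0.15): straight line of the TCP; orientation=None keeps the orientation; max_speed is the mean speed in m/s.
- set_joints(angles): joint-space move.
- open_jaws() and grab(): open the fingers fully, or close them until they stop; the grip force is fixed at half the most.
- dwell(seconds).
- ik(position, orientation): joint angles nearest the present ones, or None.
- read_state(): the state.
- snapshot(name): name is "scene" or "top" or "wrist"; returns (picture, depth): 400x640x3 uint8, red, green, blue; 400x640 float32, m along the optical axis (not along the pixel's ray), 0 where there is no reading.
- camera_model(name): a dict with "vfov" (degrees; the focal length in pixels is half the picture's height over the tangent of half this angle, whatever the lens; pixels are square), "cx", "cy" (the principal point, pixels), "cam_to_world" (4x4, takes a point from camera to world coordinates). Camera axes: x right, y down, z forward; pixel columns grow to the right and rows downward; lengths in m; the calibration is good to about 2 mm. A picture is of the moment at which its call begins: read the wrist's pose just before it. camera_model takes no time and is no camera call; for the wrist camera it gives the pose at the moment of the call.
A pose or a line that the arm cannot do raises MotionError and nothing moves.
- sign_off(): hands the job in; it is judged then, once.
The state is a dict: "time": time; "joint_pos": joint angles; "joint_vel": joint speeds; "joint_torque": joint torques, N m; "ee_pos": TCP position; "ee_rot": TCP orientation; "ft_force": force on the tool from outside, world axes, zero at the start; "wrist_torque": the same for the moment, N m; "grip_width": finger opening in m; "grip_force": force on a finger pad.
Only numpy, scipy, OpenCV 4.12 (cv2) and the standard library are available. Lean on these libraries where they do the work, as an engineer would, in place of code of your own. Each camera call takes 0.05 s, during which the arm holds its last target. There are 200 camera calls.

## Task

First swing the red-tipped lever on the vial tray upright, so that the yellow shutter's window stands over the label slot. Then take the green label holder out of the grey stand, push it straight down behind the blue lip on the tray's front until the sprung bar underneath is fully down against its stop, and finish like that: still holding the holder pressed home with the gripper, not letting go, the lever still upright. Leave the other label holders and everything else on the bench where they are.

Things in the scene. Friction and masses are not known exactly. Their poses are not given: they have to be found in the camera images.
- dock: White vial tray, fixed, 45 mm high, 170 x 200 mm, vials up to 47 mm high. A blue slot runs along its front. Origin: on the bench under the slot's centre; x from the slot back over the tray (tray at x +5 to +166 mm, |y| < 100), y along the slot, z up. A 9 x 68 mm slot (x, y), centred on the origin, between the tray's front wall and the blue lip; see slot_mouth.
- slot_mouth (a point): Centre of the slot at the top of its straight part (top of the lip), 45 mm above the bench; axes as the dock's. From here two flared strips rise to 53 mm above the bench, the mouth between them about 20 mm wide, and guide a plate into the slot.
- spring_bar (a joint): Steel bar, 60 x 7 mm, on a spring inside the slot. Value in m: 0 = up (top 37 mm above the bench), 0.012 = fully down on its hard stop (top 25 mm above the bench, so a holder standing on it and pressed home has its underside at 25 mm). Takes 4 N to start, 10 N to reach the stop; rises again when released.
- lever (a joint): Steel lever with a red cross-grip beside the slot's +y end. Value in rad: 0 = upright; positive leans away from the slot, towards the dock's +y; negative leans over the slot. Starts leaning 0.45 to 0.8 to +y; stops at -0.7 and 0.9. Stiff hinge (0.1 N m), stays where it is left.
- lever_grip (a point): Centre of the lever's red grip: a cylinder 18 mm in diameter, 24 mm long, its axis and flat ends along the dock's x, on the end of an 8 mm rod, 90 mm from the pivot (110 mm above the bench when upright).
- lever_pivot (a point): The lever's pivot point, 20 mm above the bench, at x = -17 mm, y = +95 mm in the dock's frame; the hinge axis is parallel to the dock's x. It sits in a black block 26 x 28 x 30 mm.
- shutter_mid (a point): Centre of the window of the yellow shutter, a 3 mm strip sliding along the dock's y just above the slot (top 58 mm above the bench). The window is 76 mm long. Linked to the lever: 35 mm per rad, to +y as the lever leans to +y; with the lever upright the window is centred on the slot, otherwise the shutter covers one end of the slot.
- green_holder: Green label holder, loose, about 45 g. Origin: centre of its underside; z up. Plate 6 mm thick (x), 60 mm wide (y), 40 mm tall with white paper strips; above it, centred, a grip block 14 mm thick (x), 28 mm wide (y), 36 to 64 mm above the underside. Starts upright in any of the stand's three places. Either face may point forward in the slot.
- orange_holder: Same as the green holder but orange; a bystander, stays in the stand.
- blue_holder: Same as the green holder but blue; a bystander, stays in the stand.
- stand: Grey stand fixed to the bench, 50 x 222 x 24 mm; origin under its centre, y along its length, z up. Three slots in line, 70 mm apart along y, 9 mm wide in x, 64 mm or more long, floor 6 mm above the bench: a holder in it has its underside 6 mm above the bench.
- beaker: Loose glass beaker, 70 mm across, 95 mm tall; bystander; origin under its centre.
- jar: Loose glass jar with metal lid, 72 mm across, 100 mm tall; bystander; origin under its centre.
- tape: Loose roll of green tape lying flat, 60 mm across, 19 mm high; bystander; origin under its centre.
- vial: Loose small amber vial with blue cap, 28 mm across, 55 mm tall; bystander; origin under its centre.
- pipette: Loose white and orange pipette, lying, about 280 mm long, 30 mm wide, 26 mm high; bystander; origin under its middle, x towards its tip.
There are look-alikes about, which are no part of the job. Several things have the shape of the stand; the one meant has the colours described above.

How it is judged:
On the way, in this order (a step that is already met when the one before it is completed fails the run):
1. the lever stands upright (within 0.14 rad), the green holder still in the stand (value of joint lever between -0.14 and 0.14 rad and distance of green_holder from where it was at the start of the episode below 0.02 m), for 0.2 s.
2. the green holder is lifted clear of the stand by the gripper, the lever upright (z of green_holder in the frame of stand above 0.035 m and contact force between the fingers and green_holder above 1 N and value of joint lever between -0.14 and 0.14 rad), for 0.2 s.
At the end, for the whole second after the job is handed in: Green holder upright (0.15 rad) behind the lip, within 3 mm across and 6 mm along the slot, underside 25 +-2.5 mm high, bar over 10.5 mm down; it presses on the tray over 6 N, fingers on it over 4 N, still; lever upright within 0.14 rad; bystanders within 30 mm of their start (x of green_holder in the frame of dock between -0.003 and 0.003 m and y of green_holder in the frame of dock between -0.006 and 0.006 m and z of green_holder in the frame of dock between 0.0225 and 0.0275 m and value of joint spring_bar above 0.0105 m and angle between the z axis of green_holder and the z axis of dock, either way round below 0.15 rad and angle between the x axis of green_holder and the x axis of dock, either way round below 0.15 rad and contact force between green_holder and dock above 6 N and contact force between the fingers and green_holder above 4 N and linear speed of green_holder below 0.01 m/s and value of joint lever between -0.14 and 0.14 rad and distance of each of orange_holder, blue_holder, beaker, jar, tape, vial, pipette from where it was at the start of the episode below 0.03 m); the arm keeps its last pose, push and grip.
It fails at once if a bystander is knocked or moved more than 30 mm (distance of any of orange_holder, blue_holder, beaker, jar, tape, vial, pipette from where it was at the start of the episode above 0.03 m).
It also fails if it takes over 61 s, if anything falls off the work surface, if the arm or the gripper's body presses on something with over 40 N, if the wrist force passes 120 N, or if a joint passes its speed limit or range.

## Working session

There is one attempt and no reset: what is moved stays moved. The work goes in short steps, each a Python script; the robot and the scene stay as the last script left them, time stands still between calls to the robot, and variables do not carry over. Pictures are saved under pics/ and viewed, at most 10 in all, crops included, and the job is handed in when it is done.

```bash
ls; mkdir -p pics; cat > h.py <<'E'
from workcell import *
import numpy as np, cv2
def snap(n):
    m=camera_model(n); p,d=snapshot(n); return p,d,m
def cloud(d,m):
    f=d.shape[0]/2/np.tan(np.radians(m["vfov"])/2)
    v,u=np.mgrid[:d.shape[0],:d.shape[1]]
    P=np.stack([(u-m["cx"])/f*d,(v-m["cy"])/f*d,d,np.ones_like(d)],-1)
    return (P@np.array(m["cam_to_world"]).T)[...,:3]
E
python3 - <<'E'
from h import *
for n in("scene","top"):
    p,d,m=snap(n); cv2.imwrite(f"pics/{n}.png",p[...,::-1]); np.savez(n,p=p,d=d,X=cloud(d,m)); print({k:np.round(v,3) if k!='x' else v for k,v in m.items()})
print(read_state())
E
```

```text
pics
{'vfov': np.float64(53.887), 'cx': np.float64(311.756), 'cy': np.float64(196.502), 'cam_to_world': array([[ 0.632,  0.523, -0.572,  1.083],
       [ 0.775, -0.43 ,  0.463, -0.488],
       [-0.004, -0.736, -0.677,  0.717],
       [ 0.   ,  0.   ,  0.   ,  1.   ]])}
{'vfov': np.float64(54.579), 'cx': np.float64(318.308), 'cy': np.float64(205.977), 'cam_to_world': array([[ 0.055, -0.976,  0.212,  0.367],
       [-0.998, -0.054,  0.01 , -0.062],
       [ 0.002, -0.212, -0.977,  0.985],
       [ 0.   ,  0.   ,  0.   ,  1.   ]])}
{'time': 0.1, 'joint_pos': array([ 1.14409608,  0.32169018, -0.07013297,  1.45157786,  0.02255352,
        1.37080297, -0.05691208]), 'joint_vel': array([ 0.00040503, -0.00248938,  0.00062656, -0.00291246, -0.00108749,
        0.00166159, -0.00021715]), 'joint_torque': array([ 9.69149369e-05, -4.94877577e+01, -3.83999012e-01, -3.15211129e+01,
        1.29244049e-02,  7.48307502e-03,  3.21693119e-05]), 'ee_pos': array([ 0.27712691, -0.58743712,  0.24135886]), 'ee_rot': array([ 9.75803928e-01,  2.18645784e-01, -2.01956425e-04, -8.21394716e-04]), 'ft_force': array([0.30554072, 0.4273482 , 0.99250342]), 'wrist_torque': array([ 0.02610774,  0.00579161, -0.03277566]), 'grip_force': 0.0, 'grip_width': 0.08525576314125718}
```

View pics/top.png

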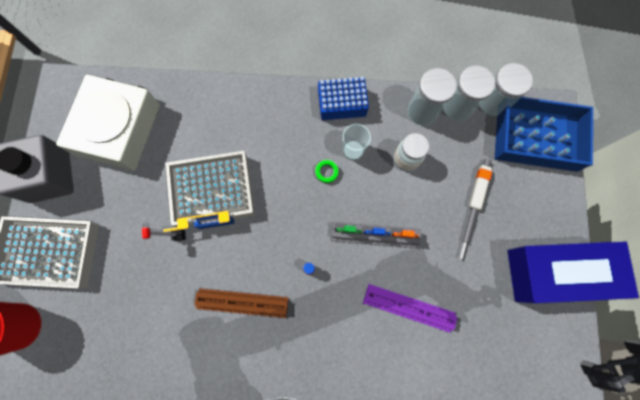

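View pics/scene.png

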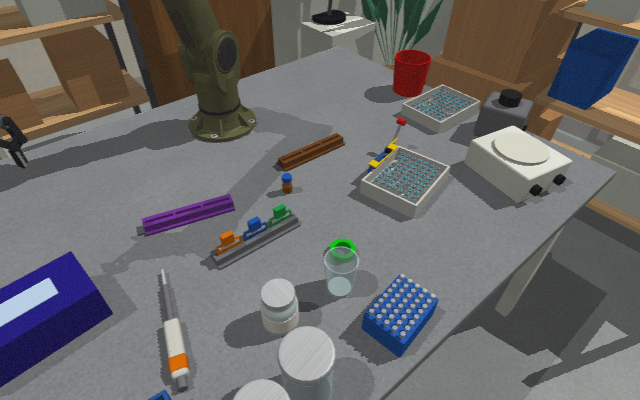

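The top view shows the tray at about (210,188), its slot near (205,221), the red lever tip at (146,232), and the stand at (376,235) with the green holder at (347,230). The scene view agrees with this. Next I'll take coarse positions and move the wrist camera in for close-ups.

```bash
python3 - <<'E'
from h import *
z=np.load("top.npz");X=z["X"]
for n,u,v in [("red",146,232),("yelR",223,216),("yelL",186,226),("trayTL",168,161),("TR",245,153),("BR",251,214),("BL",172,226),("green",347,230),("blue",378,231),("orange",406,234),("standL",331,236),("standR",423,242),("tape",327,161),("vial",308,268)]:
    print(n,np.round(X[v,u],3))
R=read_state(); C=np.array(camera_model("wrist")["cam_to_world"]); print(np.round(C,3),camera_model("wrist")["vfov"],R["ee_pos"])
E
```

```text
red [0.475 0.335 0.108]
yelR [0.53  0.176 0.061]
yelL [0.5   0.263 0.061]
trayTL [0.68  0.353 0.002]
TR [0.704 0.144 0.032]
BR [0.547 0.117 0.015]
BL [0.507 0.32  0.   ]
green [ 0.51  -0.125  0.072]
blue [ 0.512 -0.199  0.071]
orange [ 0.509 -0.265  0.072]
standL [ 0.503 -0.089  0.004]
standR [ 0.501 -0.324  0.001]
tape [ 0.699 -0.069  0.017]
vial [ 0.417 -0.037  0.054]
[[ 0.426 -0.859 -0.282  0.35 ]
 [-0.905 -0.406 -0.13  -0.553]
 [-0.002  0.311 -0.95   0.373]
 [ 0.     0.     0.     1.   ]] 65.77277220159202 [ 0.27712691 -0.58743712  0.24135886]
```

```bash
python3 - <<'E'
from h import *
for n,pos in (("ws",[.47,-.2,.30]),("wd",[.47,.22,.30])):
    reach(pos,[1,0,0,0]); dwell(.3)
    p,d,m=snap("wrist"); cv2.imwrite(f"pics/{n}.png",p[...,::-1]); np.savez(n,p=p,d=d,X=cloud(d,m)); print(read_state()["time"],read_state()["ee_pos"])
E
```

```text
2.0583 [ 0.46990239 -0.20038499  0.29985246]
3.9583 [0.47019153 0.21958284 0.29995906]
```

View pics/ws.png

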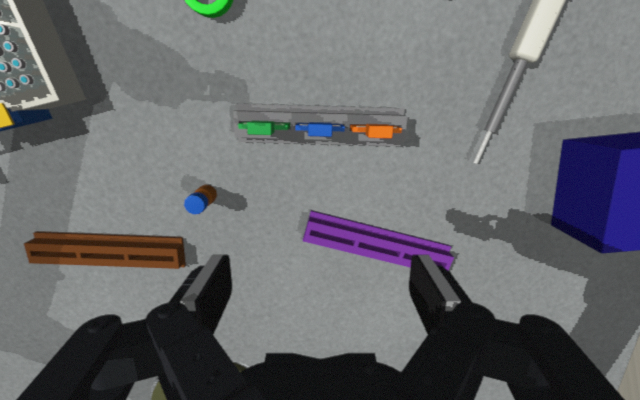

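View pics/wd.png

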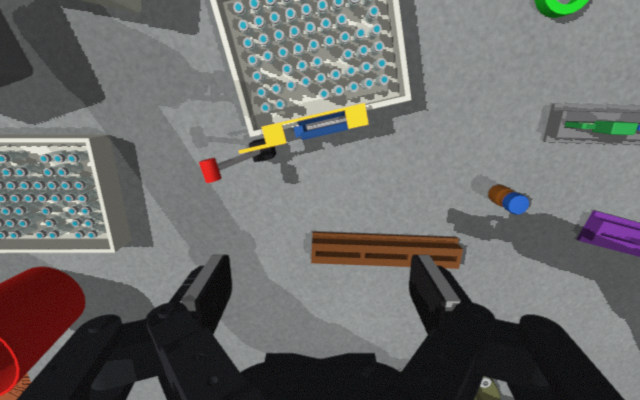

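The stand is at (235–405, 105–145) in the first view, with green at (260,128). In the second, the tray rim runs from (255,135) to (410,100), with the blue slot at (322,125) and the red grip at (210,170). I'll fit these by colour and depth.

```bash
python3 - <<'E'
from h import *
def hsv(p): return cv2.cvtColor(p,cv2.COLOR_RGB2HSV).astype(int)
def rect(P,n):
    r=cv2.minAreaRect(P[:,:2].astype(np.float32)*1000); b=cv2.boxPoints(r)
    print(n,len(P),"c",np.round(r[0],1),"size",np.round(r[1],1),"ang",round(r[2],2),"z",np.round(np.percentile(P[:,2],[5,50,95])*1000,1))
z=np.load("ws.npz");H=hsv(z["p"]);X=z["X"]
reg=(X[...,0]>.45)&(X[...,0]<.58)&(X[...,1]<-.05)&(X[...,1]>-.36)
for n,a,b in(("green",45,75),("blue",100,125),("orange",5,18)):
    M=reg&(H[...,0]>=a)&(H[...,0]<=b)&(H[...,1]>130)
    rect(X[M&(X[...,2]>.064)&(X[...,2]<.076)],n+" top")
    rect(X[M&(X[...,2]>.036)&(X[...,2]<.049)],n+" plate")
M=reg&(X[...,2]>.018)&(X[...,2]<.030)&(H[...,1]<60); M=cv2.morphologyEx(M.astype(np.uint8),cv2.MORPH_OPEN,np.ones((2,2)))>0
rect(X[M],"stand")
for f in("wd","top"):
    z=np.load(f+".npz");H=hsv(z["p"]);X=z["X"]
    reg=(X[...,0]>.4)&(X[...,0]<.75)&(X[...,1]>.09)&(X[...,1]<.40)
    M=reg&(X[...,2]>.041)&(X[...,2]<.050)&(H[...,1]<60)&(H[...,2]>150); M=cv2.morphologyEx(M.astype(np.uint8),cv2.MORPH_OPEN,np.ones((2,2)))>0
    rect(X[M],f+" rim")
    Y=reg&(H[...,0]>18)&(H[...,0]<35)&(H[...,1]>150)&(X[...,2]>.052)&(X[...,2]<.065)
    rect(X[Y],f+" yellow")
    B=reg&(H[...,0]>100)&(H[...,0]<128)&(H[...,1]>120)
    rect(X[B&(X[...,2]>.02)],f+" blue")
    Rd=reg&((H[...,0]<6)|(H[...,0]>174))&(H[...,1]>170)&(X[...,2]>.06)
    rect(X[Rd],f+" red")
z=np.load("wd.npz");cv2.imwrite("pics/wdc.png",cv2.resize(z["p"][80:200,190:420,::-1],None,fx=3.4,fy=3.4,interpolation=cv2.INTER_CUBIC))
E
```

```text
green top 309 c [ 514.5 -129.7] size [28.5 13.8] ang 89.19 z [68.2 69.8 71.1]
green plate 119 c [ 514.5 -130.1] size [59.4  6.1] ang 88.53 z [40.8 46.  47.8]
blue top 300 c [ 512.4 -199.6] size [27.7 13.9] ang 87.77 z [68.1 69.8 71.1]
blue plate 104 c [ 512.8 -199.6] size [58.8  5.3] ang 88.54 z [44.8 46.  47.1]
orange top 310 c [ 510.7 -269.8] size [28.2 13.7] ang 88.29 z [67.4 69.8 71.1]
orange plate 125 c [ 510.7 -269.2] size [58.9  8.1] ang 86.44 z [42.4 45.7 47.1]
stand 2759 c [ 520.9 -201.8] size [235.1  58.1] ang 88.24 z [ 6.1 23.9 25.5]
wd rim 3052 c [590.2 217.2] size [154.6 220.8] ang 9.1 z [12.9 44.9 46.9]
wd yellow 1095 c [513.2 243.3] size [ 25.2 157.9] ang 12.28 z [56.6 57.9 59.2]
wd blue 636 c [485.7 213.8] size [94.6 96.8] ang 48.91 z [43.7 49.5 54.8]
wd red 367 c [504.  281.8] size [ 24.9 152.4] ang 27.68 z [101.1 105.7 431.5]
top rim 642 c [611.2 226. ] size [174.7 201.2] ang 12.62 z [31.5 44.3 48.6]
top yellow 236 c [515.6 239.6] size [ 26.  155.1] ang 12.82 z [55.5 58.9 61.8]
top blue 122 c [519.9 205.2] size [19.6 90.1] ang 13.33 z [24.5 46.7 54.8]
top red 60 c [473.9 336. ] size [21.2 14. ] ang 5.62 z [102.1 106.4 109.5]
```

View pics/wdc.png

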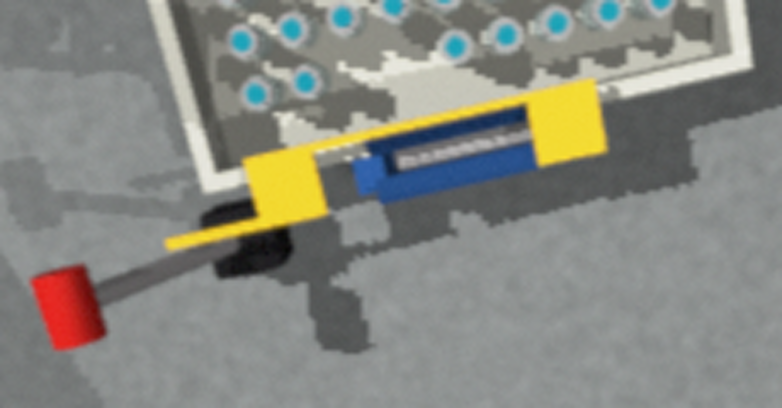

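```bash
python3 - <<'E'
from h import *
m=camera_model("wrist")
f=200/np.tan(np.radians(m["vfov"])/2);C=np.array(m["cam_to_world"])
def ray(cu,cv_,z):
    u,v=190+(cu+.5)/3.4-.5,80+(cv_+.5)/3.4-.5
    d=C[:3,:3]@[(u-m["cx"])/f,(v-m["cy"])/f,1];t=(z-C[2,3])/d[2];return (C[:3,3]+t*d)[:2]
a=ray(207,192,.045);b=ray(752,67,.045);print(a,b,np.linalg.norm(a-b))
yv=(a-b)/np.linalg.norm(a-b);yaw=np.arctan2(-yv[0],yv[1]);print("yaw",np.degrees(yaw))
yaw=np.radians(12.4) ;ex=np.array([np.cos(yaw),np.sin(yaw)]);ey=np.array([-ex[1],ex[0]])
mid=(a+b)/2;o=mid-.005*ex;print("origin from rim",o)
def dk(n,p):print(n,np.round(np.array([(p-o)@ex,(p-o)@ey])*1e3,1))
for n,u,v,z in [("flare front L",385,201,.053),("flare front R",537,167,.053),("flare back L",372,143,.053),("flare back R",525,107,.053),("bar L end",397,160,.037),("bar R",528,132,.037),("win L top",313,152,.058),("win L bot",328,212,.058),("win R top",527,106,.058),("win R bot",540,166,.058),("shut R",598,82,.058),("shut Rb",607,151,.058),("shutL",243,158,.058)]:dk(n,ray(u,v,z))
z=np.load("wd.npz");X=z["X"];H=cv2.cvtColor(z["p"],cv2.COLOR_RGB2HSV)
w=X[...,:2]-o;x=w@ex*1e3;y=w@ey*1e3;Z=X[...,2]
reg=(abs(x)<40)&(abs(y)<32)
B=reg&(H[...,0]>100)&(H[...,0]<128)&(H[...,1]>120)
for lo,hi in((.05,.058),(.04,.05)):
    k=B&(Z>lo)&(Z<hi);print("blue",lo,k.sum(),np.round(np.percentile(x[k],[0,2,25,50,75,98,100]),1))
k=B&(Z>.0525);print(np.histogram(x[k],bins=np.arange(-20,21,2)))
k=(Z>.1)&(Z<.13)&((H[...,0]<6)|(H[...,0]>174))&(H[...,1]>150)&(abs(x+17)<60)&(y>100)
print("red",k.sum(),[np.round(np.percentile(t[k],[1,50,99]),1) for t in(x,y,Z*1e3)])
E
```

```text
[0.50275169 0.30630416] [0.54581972 0.11213993] 0.19888339613884362
yaw 12.50643043407424
origin from rim [0.51940234 0.20814837]
flare front L [-11.4  36.4]
flare front R [-11.4 -18.8]
flare back L [ 9.2 36.1]
flare back R [  9.6 -18.6]
bar L end [ 0.3 29.9]
bar R [ -0.3 -19. ]
win L top [11.  56.4]
win L bot [-10.2  56.5]
win R top [ 10.1 -19. ]
win R bot [-10.7 -19.6]
shut R [ 12.6 -44.1]
shut Rb [-10.7 -43.3]
shutL [14.3 80.7]
blue 0.05 237 [-12.2 -11.9 -10.2  -8.7  -7.    9.    9.4]
blue 0.04 218 [-7.9 -7.2 -5.6 -4.3  6.1  7.9  8.5]
(array([ 0,  0,  0,  1, 45, 47,  1,  0,  0,  0,  0,  0,  0,  0,  1,  0,  0,
        0,  0,  0]), array([-20, -18, -16, -14, -12, -10,  -8,  -6,  -4,  -2,   0,   2,   4,
         6,   8,  10,  12,  14,  16,  18,  20]))
red 338 [array([-28.2, -16.1,  -4.9]), array([131.4, 137.7, 147.2]), array([100.6, 105.6, 107.9])]
```

```bash
cat >> h.py <<'E'
O=np.array([.5192,.2080]);YAW=np.radians(12.45);EX=np.array([np.cos(YAW),np.sin(YAW)]);EY=np.array([-EX[1],EX[0]])
def dw(x,y,z): return [*(O+x*EX+y*EY),z]
def q(psi,s=-1): a=psi+s*np.pi/2; return [np.cos(a/2),np.sin(a/2),0,0]
SY=np.radians(-1.6); G=np.array([.5145,-.1299])
E
python3 - <<'E'
from h import *
for s in(-1,1):
    for n,p,psi in(("push",dw(-.017,.19,.097),YAW),("stand",[*G,.056],SY),("dock",dw(0,0,.073),YAW)):
        j=ik(p,q(psi,s));print(s,n,None if j is None else np.round(j,2))
E
```

```text
-1 push [ 0.14  0.64 -1.18  1.71  0.63  1.23  2.17]
-1 stand [-0.71  0.42  1.07  1.98 -0.43  1.   -2.6 ]
-1 dock [ 0.52  0.57 -1.18  1.84  0.58  1.14  2.49]
1 push [ 0.08  0.57 -1.07  1.71  0.54  1.19 -0.91]
1 stand [ 0.75  0.3  -0.62  1.93  0.21  0.97  0.  ]
1 dock [ 0.37  0.45 -0.96  1.84  0.42  1.07 -0.53]
```

```bash
python3 - <<'E'
from h import *
o=q(YAW,1)
grab()
reach(dw(-.017,.19,.18),o)
servo_line(dw(-.017,.19,.097),o)
f0=read_state()["ft_force"]
servo_line(dw(-.017,.114,.097),o,.06)
s=read_state();print(s["time"],s["ee_pos"],dw(-.017,.114,.097),s["ft_force"]-f0)
servo_line(dw(-.017,.125,.097),o)
servo_line(dw(-.017,.16,.20),o)
open_jaws()
reach([.47,.22,.30],[1,0,0,0]);dwell(.2)
p,d,m=snap("wrist");X=cloud(d,m);H=cv2.cvtColor(p,cv2.COLOR_RGB2HSV)
w=X[...,:2]-O;x=w@EX*1e3;y=w@EY*1e3;Z=X[...,2]*1e3
k=(Z>95)&(Z<130)&((H[...,0]<6)|(H[...,0]>174))&(H[...,1]>150)&(abs(x+17)<40)&(y>60)
print("red",k.sum(),[np.round(np.percentile(t[k],[1,50,99]),1) for t in(x,y,Z)])
Y=(H[...,0]>18)&(H[...,0]<35)&(H[...,1]>150)&(Z>52)&(Z<64)&(abs(x)<3)&(abs(y)<110)
print("yellow y",np.histogram(y[Y],bins=np.arange(-110,111,5)))
cv2.imwrite("pics/wd2.png",cv2.resize(p[60:220,170:440,::-1],None,fx=2.9,fy=2.9,interpolation=cv2.INTER_CUBIC));print(read_state()["time"])
E
```

```text
7.9833 [0.47779074 0.31545772 0.09671967] [np.float64(0.4780227822515244), np.float64(0.3156542462631856), 0.097] [-0.77951034  1.10656228 -0.52027951]
red 374 [array([-27.9, -15.4,  -4.4]), array([ 85. ,  91.8, 101. ]), array([110.6, 117.5, 120.1])]
yellow y (array([ 0,  0,  0,  0,  0,  0,  0,  0,  0, 10, 23, 23, 24, 24,  7,  0,  0,
        0,  0,  0,  0,  0,  0,  0,  0,  0,  0,  0,  0, 10, 21, 21, 22, 21,
        6,  0,  0,  0,  0,  0,  0,  0,  0,  0]), array([-110, -105, -100,  -95,  -90,  -85,  -80,  -75,  -70,  -65,  -60,
        -55,  -50,  -45,  -40,  -35,  -30,  -25,  -20,  -15,  -10,   -5,
          0,    5,   10,   15,   20,   25,   30,   35,   40,   45,   50,
         55,   60,   65,   70,   75,   80,   85,   90,   95,  100,  105,
        110]))
11.3333
```

View pics/wd2.png

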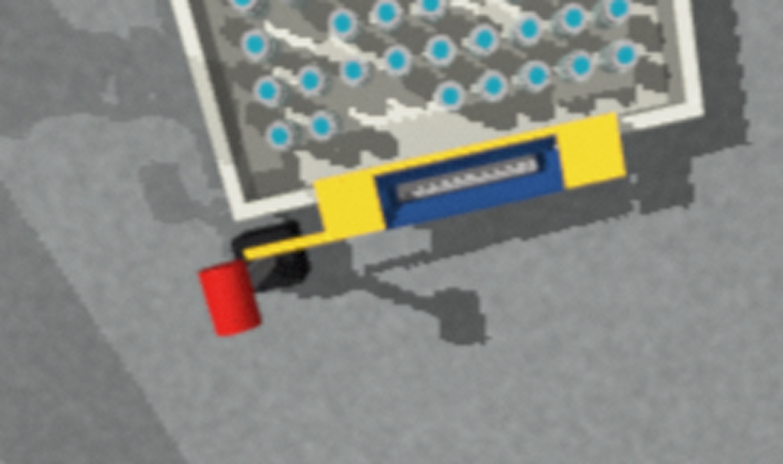

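The lever is upright: the window spans y −38 to +38 mm in the dock frame, and the red grip (crop 230,300) stands above the pivot. Next I'll take the green holder.

```bash
python3 - <<'E'
from h import *
o=q(SY,1)
reach([*G,.16],o); servo_line([*G,.056],o,.08)
grab(); dwell(.2); s=read_state();print(s["grip_width"],s["grip_force"],s["ee_pos"])
servo_line([*G,.17],o,.1); dwell(.3); s=read_state();print(s["time"],s["grip_width"],s["grip_force"],s["ft_force"])
reach(dw(0,0,.15),q(YAW,1)); dwell(.3)
s=read_state();print(s["time"],s["ee_pos"],s["ft_force"],dw(0,0,.15))
p,d,m=snap("wrist");cv2.imwrite("pics/hold.png",p[...,::-1])
p,d,m=snap("scene");cv2.imwrite("pics/hold2.png",cv2.resize(p[100:230,300:480,::-1],None,fx=4,fy=4,interpolation=cv2.INTER_CUBIC))
E
```

```text
0.012694582374387647 58.99685204029083 [ 0.51475418 -0.12992735  0.05619855]
17.1167 0.012727478109891461 58.760132789611816 [-0.14137996 -0.59193116 -0.74807913]
18.6917 [0.5195921  0.20698846 0.14999348] [ 0.21308257 -0.06743461 -0.83281755] [np.float64(0.5192), np.float64(0.208), 0.15]
```

View pics/hold.png

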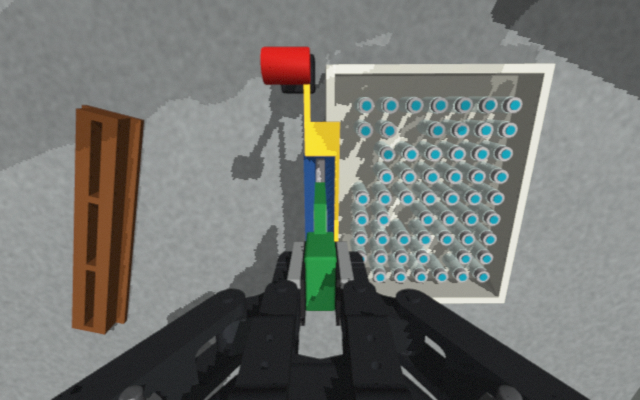

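View pics/hold2.png

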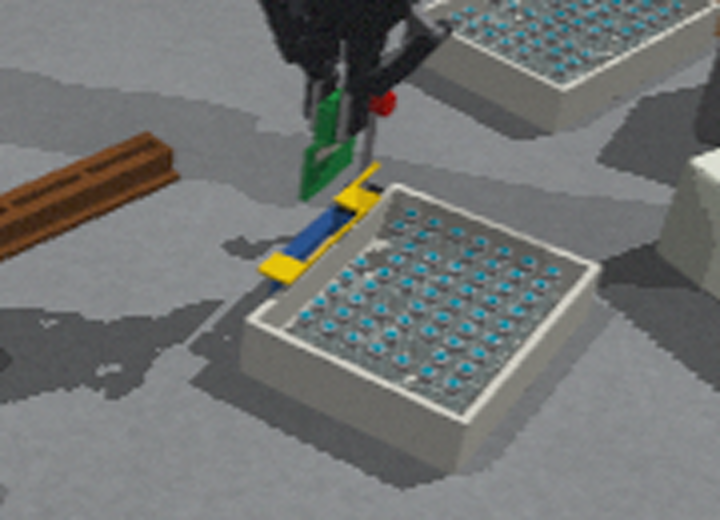

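The holder is in the jaws, upright and square to the slot, with its plate at (320,205) lined up with the bar at (320,170). I'll insert it in steps and watch the force.

```bash
python3 - <<'E'
from h import *
o=q(YAW,1)
servo_line(dw(0,0,.113),o,.06); dwell(.2)
f0=read_state()["ft_force"]
for h in(.05,.040,.034,.030,.027,.0255,.0245,.0235):
    servo_line(dw(0,0,h+.050),o,.03); dwell(.2)
    s=read_state();f=s["ft_force"]-f0; e=np.array(s["ee_pos"]); v=e[:2]-O
    print(h,round(s["time"],1),"xy",np.round([v@EX*1e3,v@EY*1e3],1),"h",round((e[2]-.05)*1e3,2),np.round(f,1),round(s["grip_force"],1))
    if f[2]>25 or np.hypot(*f[:2])>20: break
E
```

```text
0.05 20.5 xy [0.1 0. ] h 50.19 [-0.9  0.  -0.8] 58.6
0.04 21.2 xy [0.1 0.1] h 40.14 [-0.4  0.1 -1. ] 58.6
0.034 21.8 xy [0.7 0.2] h 34.52 [0.4 1.5 4. ] 59.4
0.03 22.3 xy [0.7 0.2] h 30.64 [0.1 0.2 7. ] 59.6
0.027 22.7 xy [0.7 0.2] h 27.84 [-0.2 -0.1  8. ] 59.8
0.0255 23.2 xy [0.7 0.2] h 26.45 [-1.1 -0.1  8.2] 59.9
0.0245 23.6 xy [0.7 0.2] h 25.52 [ 0.1 -0.7  8.5] 60.0
0.0235 24.1 xy [0.8 0.2] h 25.12 [-2.  -0.8 13.7] 60.6
```

```bash
python3 - <<'E'
from h import *
servo_line(dw(0,0,.0722),q(YAW,1),.03)
for _ in range(3):
    dwell(.4); s=read_state(); print(s["time"],s["ee_pos"][2],s["ft_force"],s["grip_force"],abs(s["joint_vel"]).max())
p,d,m=snap("wrist");X=cloud(d,m);H=cv2.cvtColor(p,cv2.COLOR_RGB2HSV)
w=X[...,:2]-O;x=w@EX*1e3;y=w@EY*1e3;Z=X[...,2]*1e3
k=(H[...,0]>45)&(H[...,0]<75)&(H[...,1]>130)&(abs(x)<25)&(abs(y)<50)&(Z>84)
print("green top",k.sum(),[np.round(np.percentile(t[k],[2,50,98]),1) for t in(x,y,Z)])
k=(Z>95)&(Z<130)&((H[...,0]<6)|(H[...,0]>174))&(H[...,1]>150)&(abs(x+17)<40)&(y>60)
print("red",[np.round(np.percentile(t[k],[1,50,99]),1) for t in(x,y,Z)])
cv2.imwrite("pics/fin.png",p[...,::-1])
E
```

```text
24.7083 0.07504839069077048 [-3.22716205 -2.91946665 21.73980695] 61.844115257263184 0.0016392442503306039
25.1083 0.07503792157526168 [-3.62979476 -2.61519162 21.71503289] 61.843616366386414 0.0016416614738578872
25.5083 0.07503284565204188 [-3.92207812 -3.10531449 21.50306699] 61.84481084346771 0.0020540470795877004
green top 1774 [array([-4.7,  1.6,  8.1]), array([-11.7,   3.5,  15. ]), array([85.1, 88.7, 90.2])]
red [array([-27.6, -15.8,  -4.1]), array([ 85.2,  93.2, 101.6]), array([110.4, 117.6, 119.9])]
```

View pics/fin.png

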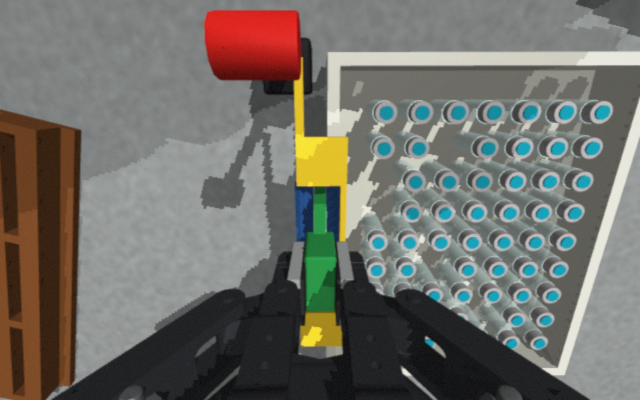

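The holder is seated at (320,250). Its top measures 88.7 mm against the 89 mm expected when pressed home, with about 22 N of downward force on it. The lever is still upright, with the red grip at (252,45).

```bash
python3 -c "
from workcell import *
print(sign_off())"
```

```text
the job is handed in; nothing more can be done
None
```

I handed the job in at about 25.6 s: the lever is upright and the gripper is still holding the green holder pressed home with about 22 N, its underside at about 25 mm; sign-off returned no verdict.

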